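# Stop test of the sample-tube track

## Robot

A 6-joint arm with a two-finger parallel gripper is mounted at the origin on the work surface. World frame = base frame: x ahead of the robot, y to its left, z up, the work surface at z = 0. Lengths are in m, angles in rad, forces in N, time in s.
With the tool pointing down it reaches from about 0.225 to 0.875 m from the base axis. Payload 3.4 kg.
Tool frame: the origin (TCP) lies between the finger pads; the fingertips stand 14 mm ahead of it and the grasp point (between the pads) lies 5 mm behind it; z points along the fingers, y is the direction in which the jaws open and shut (so a half turn about z gives the same grasp; the last joint's range is limited). The gripper opens to 85 mm and grips with 20 to 120 N. Pads are 22 mm wide; open, the fingers measure 114 mm over their backs; the gripper's body (76 mm by 85 mm) begins 54 mm behind the grasp point. The pads swing forward as they close: fully open they stand 13 mm farther back than shut.
Start: joints at [1.025, 0.276, 1.505, -0, 1.361, -0.121], TCP at [0.237, 0.524, 0.245] pointing down, gripper open.
Joint ranges: [-2.89, 2.89], [-0.75, 2.08], [0.22, 2.7], [-1.18, 4.32], [0.11, 2.71], [-2.7, 2.7]. Speed limits (rad/s): [2.57, 2.57, 3.14, 3.14, 3.14, 3.14].

## Interface

Orientations are given as a unit quaternion [w, x, y, z].
In Python, from rig import manip, get_image, job gives the robot as it stands. The module is installed in compiled form; this text tells all that it offers.
- The arm moves only by the tool step_arm, never from a script. Its argument "moves" is one flat list of numbers, 5 for each row, row after row: the shift along the tool's x, y, z as a fraction of full scale, then the turn about the tool's z as a fraction of full scale, then the gripper's target within -1 to 1 (shut at 1, half-way at 0, fully open at -1). In form: [dx, dy, dz, twist, hand, dx, dy, dz, twist, hand, ...]. A call has 1 to 5 rows; each row is the pose to reach, as a shift and turn from the pose commanded when the call began, along the tool's axes at that moment, turning the shorter way round; what a row does not reach only later rows make up. Full scale, the value 1, is 500 mm for a shift and pi rad for a turn. A row lasts 1/10 s, in which the tool goes at most 50 mm and 8.59 degrees, less where a joint would pass 70% of its speed; a pose out of reach is approached as far as the arm can. A call with a number of a shift or a turn outside -1 to 1 is refused whole. A call with a gripper value outside its range is refused whole. The fingers move at their own pace and stop on an object; "force" is the grip in N (left out, the last holds). Time passes only in rows, so rows that repeat a pose let the fingers close. It gives the time, the measured TCP pose, the force and the opening at its end, in the units of the state.
- manip.get_state(): the state, without advancing time (a new reading comes with each control period).
- get_image(name): name is "scene" or "side" or "wrist"; returns a dict with "frame" (400x640x3 uint8, blue, green, red), "fx", "fy", "cx", "cy" (pixels), "rvec" (rotation vector, rad) and "tvec" (3), from world to camera coordinates, as OpenCV has them; the wrist camera has in their place "T_tool_cam" (4x4, takes a point from camera to tool coordinates, whose origin is the TCP and whose axes are the flange's). Camera axes: x right, y down, z forward; pixel columns grow to the right and rows downward; lengths in m; the calibration is good to about 2 mm. A picture is of the moment at which its call begins: read the wrist's pose just before it. There is no depth.
- job.sign_off(): hands the job in, once; it reports no verdict.
The state is a dict: "clock": time; "qpos": joint angles; "qd": joint speeds; "effort": joint torques, N m; "position": TCP position; "ee_rot": TCP orientation; "contact_force": force on the tool from outside, world axes, zero at the start; "moment": the same for the moment, N m; "width": finger opening in m.
Only numpy, scipy, OpenCV 4.12 (cv2) and the standard library are available. Lean on these libraries where they do the work, as an engineer would, in place of code of your own. Each camera call takes 0.05 s, during which the arm holds its last target. There are 200 camera calls.

## Task

Test the stop button of the tube track, only pushing gently with the fingertips, pinching and picking up nothing: press the big mushroom button right in until it latches, and take the fingers off it so that it stays in by itself. Then push its wing sideways to twist it clockwise (seen from above) until it lets go, and leave it standing fully up again. Only after that, press the small round button on the lower box fully in and let it go, to restart the track; leave the racks, jar, marker and timer where they are.

Things in the scene. Friction and masses are not known exactly. Their poses are not given: they have to be found in the camera images.
- stop_box: stop station: grey box fixed to the bench, 90 x 90 mm and 60 mm tall, with a steel collar (44 mm across, up to 66 mm) and a big black mushroom button on top, whose vertical axis is the box's centre line. Origin: centre of the box's underside, on the bench; z up, x along the button's wing when untwisted
- stop_top (a point): top of the mushroom button, on its axis, at the top face of its wing (108 mm above the bench when up). The head is a black disc 60 mm across whose flat top lies 18 mm below this point (90 mm above the bench when up); on the disc stands an upright wing (bar) 58 mm long, 12 mm wide and 18 mm high, centred on the axis, with a white line along its top. The point moves and turns with the head; its x axis runs along the wing, z up
- stop_press (a joint): how far the mushroom button is pushed in, m: 0 fully up, 0.008 at the end stop. A spring pushes it up (2.2 N at the top, 4 N at the end stop; half-way in the catch adds to it, so that up to about 6 N are needed to get past). Pushed in to the end stop while untwisted it latches and then stays in at about 0.006 by itself; twisting it clockwise frees it and the spring pops it up. Over 35 N on the button, squeezing included, is too rough
- stop_twist (a joint): twist of the mushroom button, rad: 0 at rest (wing along the box's x axis), growing clockwise seen from above, end stop at 0.9. A weak spring turns it back to 0 (0.015 N m at 0, 0.06 N m at the end stop). While latched, the catch also rubs, so up to about 0.1 N m (5 N at 20 mm from the axis) is needed to twist it, and it may stay half twisted if let go too early. A latched button is freed at about 0.45 rad and pops up
- start_box: restart station: lower grey box fixed to the bench, 70 x 70 mm and 45 mm tall, one small black round push button in a steel ring in the middle of its top. Origin: centre of the box's underside, on the bench; z up
- start_btn_top (a point): centre of the top of the small round restart button: 26 mm across, its top 63 mm above the bench when out, standing 6 mm above its steel ring (42 mm across)
- start_btn (a joint): how far the restart button is pushed in, m: 0 out, 0.006 fully in (5 N); a spring brings it back
- rack_a: loose white foam rack, 125 x 167 mm, with capped sample tubes, 98 mm tall overall, left of the work; origin at the centre of its underside. Leave alone
- rack_b: loose white foam rack, 167 x 146 mm, with capped sample tubes, 98 mm tall overall, right of the work; origin at the centre of its underside. Leave alone
- rack_c: small loose white foam rack, 62 x 83 mm, with five capped tubes, 98 mm tall overall, between and beyond the two stations; origin at the centre of its underside. Leave alone
- jar: loose specimen jar, 48 mm across, 65 mm tall, standing between the two stations; origin at the centre of its underside. Leave alone
- marker: loose marker pen, 105 mm long, 14 mm thick, lying on the bench nearer the robot; origin at its middle on the bench. Leave alone
- timer: loose flat timer, 60 x 60 x 20 mm, lying beyond the stations; origin at the centre of its underside. Leave alone
Not all that is in view belongs to the job. What is shaped like the start_box but orange or red is not meant.

How it is judged:
On the way, in this order (a step that is already met when the one before it is completed fails the run):
1. the mushroom button stays pushed in by itself, untouched (value of joint stop_press above 0.0045 m and contact force between each of the arm, the fingers and stop_twist below 0.2 N), for 0.2 s.
2. the mushroom button is twisted clockwise to its release (value of joint stop_twist above 0.3 rad), for 0.02 s.
3. the mushroom button is fully up again, untwisted and untouched (value of joint stop_press below 0.0015 m and value of joint stop_twist below 0.15 rad and contact force between each of the arm, the fingers and stop_twist below 0.2 N), for 0.1 s.
4. the restart button is pressed fully in (value of joint start_btn above 0.0045 m), for 0.05 s.
At the end, for the whole second after the job is handed in: the mushroom button is fully up (within 1.5 mm) and turned back (within 0.15 rad), the restart button is out again (within 1.5 mm), and racks, jar, marker and timer are within 15 mm of where they started (value of joint each of stop_press, start_btn below 0.0015 m and value of joint stop_twist below 0.15 rad and distance of each of rack_a, rack_b, rack_c, jar, marker, timer from where it was at the start of the episode below 0.015 m); the robot touches nothing.
It fails at once if the mushroom button is squeezed or pushed roughly (over 35 N) (contact force between the fingers and stop_twist above 35 N).
It fails at once if the restart button is pressed while the stop button is in (value of joint each of start_btn, stop_press above 0.003 m).
It fails at once if a bystander is pushed away, lifted or carried (15 mm) (distance of any of rack_a, rack_b, rack_c, jar, marker, timer from where it was at the start of the episode above 0.015 m).
It also fails if it takes over 48 s, if anything falls off the work surface, if the arm or the gripper's body presses on something with over 40 N, if the wrist force passes 120 N, or if a joint passes its speed limit or range.

## Working session

There is one attempt and no reset: what is moved stays moved. The work goes in short steps, Python scripts to look and compute and a tool call to move; the robot and the scene stay as the last step left them, time stands still between calls to the robot, and variables do not carry over. Pictures are saved under pics/ and viewed, about 8 in all and at most 12, crops included, and the job is handed in when it is done.

Besides the shell and the picture viewer there is one more tool, called after "Call:" by a JSON object that holds its "op" and its "data". step_arm: Moves the arm, as the interface text tells. Its arguments: {"type":"object","properties":{"moves":{"type":"array","items":{"type":"number","minimum":-1,"maximum":1}},"force":{"type":"number"}},"required":["moves"]}

```bash
mkdir -p pics; cat > h.py <<'E'
import numpy as np, cv2
from rig import manip, get_image, job
from scipy.spatial.transform import Rotation as R
def cam(name):
    s=manip.get_state(); d=get_image(name)
    if name=="wrist":
        T=np.eye(4); q=s["ee_rot"]; T[:3,:3]=R.from_quat([q[1],q[2],q[3],q[0]]).as_matrix(); T[:3,3]=s["position"]
        W=T@np.array(d["T_tool_cam"])
    else:
        M=np.eye(4); M[:3,:3]=cv2.Rodrigues(np.array(d["rvec"],float))[0]; M[:3,3]=np.ravel(d["tvec"]); W=np.linalg.inv(M)
    return d["frame"],np.array([d["fx"],d["fy"],d["cx"],d["cy"]]),W
def ray(K,W,uv):
    v=np.array([(uv[0]-K[2])/K[0],(uv[1]-K[3])/K[1],1]); return W[:3,3],W[:3,:3]@v
def atz(K,W,uv,z):
    o,d=ray(K,W,uv); return o+d*(z-o[2])/d[2]
def tri(a,b):
    # a,b: (K,W,uv)
    o1,d1=ray(*a);o2,d2=ray(*b)
    d1/=np.linalg.norm(d1); d2/=np.linalg.norm(d2)
    t=np.linalg.lstsq(np.c_[d1,-d2],o2-o1,rcond=None)[0]
    p,q=o1+t[0]*d1,o2+t[1]*d2
    return (p+q)/2,np.linalg.norm(p-q)
def proj(K,W,p):
    c=np.linalg.inv(W)@np.append(p,1); return K[:2]*c[:2]/c[2]+K[2:]
def save(n,cams):
    np.savez(n,**{k+x:v for k,c in cams.items() for x,v in zip("fKW",c)})
def load(n,k):
    z=np.load(n); return z[k+"f"],z[k+"K"],z[k+"W"]
E
python3 - <<'E'
from h import *
c={k:cam(k) for k in ["scene","side","wrist"]}
save("c0.npz",c)
for k in c: cv2.imwrite(f"pics/{k}0.png",c[k][0]); print(k,c[k][1],c[k][2].round(3).tolist())
s=manip.get_state(); print({k:np.round(v,3) for k,v in s.items()})
E
```

```text
scene [402.12784016 402.12784016 320.6504347  201.11718661] [[0.725, 0.487, -0.487, 1.061], [0.688, -0.52, 0.506, -0.565], [-0.007, -0.702, -0.712, 0.924], [0.0, 0.0, 0.0, 1.0]]
side [446.67433727 446.67433727 318.18753245 202.27716634] [[0.968, -0.135, 0.213, 0.279], [-0.251, -0.592, 0.766, -0.913], [0.023, -0.795, -0.607, 0.818], [0.0, 0.0, 0.0, 1.0]]
wrist [285.75571258 285.75571258 320.82321121 199.17675538] [[0.412, 0.872, 0.266, 0.169], [0.911, -0.393, -0.122, 0.554], [-0.002, 0.293, -0.956, 0.373], [0.0, 0.0, 0.0, 1.0]]
{'clock': np.float64(0.15), 'qpos': array([ 1.025,  0.276,  1.506, -0.   ,  1.361, -0.121]), 'qd': array([ 0.001, -0.003, -0.005,  0.001, -0.002, -0.001]), 'effort': array([ 1.0000e-03, -4.1715e+01, -2.4603e+01,  0.0000e+00,  8.0000e-03,
        0.0000e+00]), 'position': array([0.237, 0.524, 0.245]), 'ee_rot': array([-0.   ,  0.211,  0.978, -0.001]), 'contact_force': array([-0.65 , -0.368,  0.305]), 'moment': array([ 0.002,  0.002, -0.012]), 'width': np.float64(0.085)}
```

View pics/scene0.png

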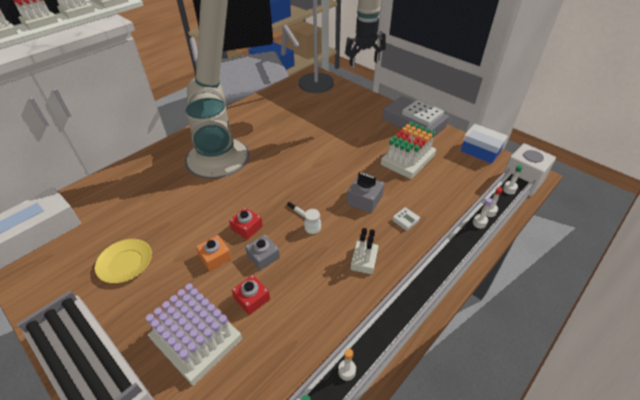

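View pics/side0.png

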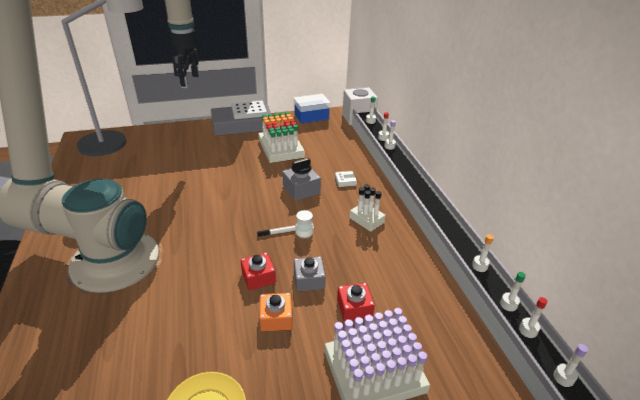

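The scene view shows the stop box with the mushroom at about (367,182). There are four start-shaped boxes: grey at (262,250), red at (246,222) and (251,294), and orange at (214,252). Grey is the one meant. In the side view the stop box is at (301,175) and the grey start box at (309,270). I'll check both in an enlarged crop.

```bash
python3 - <<'E'
from h import *
def crop(k,u,v,w,h,s):
    f=load("c0.npz",k)[0]; return cv2.resize(f[v:v+h,u:u+w],None,fx=s,fy=s,interpolation=cv2.INTER_CUBIC)
a=np.hstack([crop("scene",340,165,50,50,8),crop("side",275,150,50,50,8)])
b=np.hstack([crop("scene",240,227,50,25,8),crop("side",285,250,50,25,8)])
cv2.imwrite("pics/crop0.png",np.vstack([a,b]))
E
```

```text
(no output)
```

View pics/crop0.png

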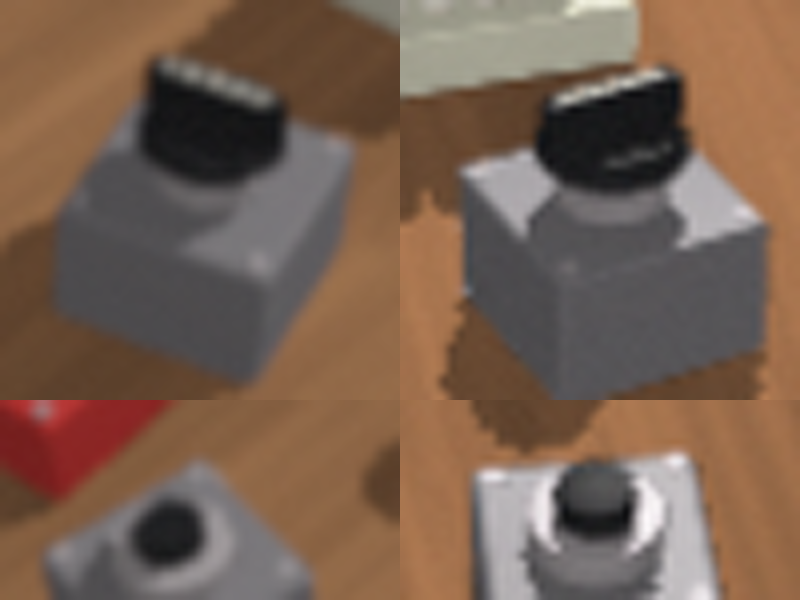

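```bash
python3 - <<'E'
from h import *
S=load("c0.npz","scene")[1:];D=load("c0.npz","side")[1:]
g=lambda u,v,x,y:(u+(x+.5)/8-.5,v+(y+.5)/8-.5)
P={"wing c":(g(340,165,217,83),g(275,150,209,87)),"e1":(g(340,165,158,63),g(275,150,150,104)),"e2":(g(340,165,276,103),g(275,150,268,71)),
"start":(g(240,227,168,124),g(285,250,195,86))}
for k,(a,b) in P.items():
    p,e=tri((*S,a),(*D,b)); print(k,p.round(4),e.round(4), atz(*S,a,.108 if k!="start" else .063).round(4),atz(*D,b,.108 if k!="start" else .063).round(4))
for k,a,b in [("jar",(313,216),(305,217)),("rackc",(365,262),(368,220)),("mk1",(290,206),(260,234)),("timer",(406,218),(346,179)),("rackb",(409,158),(282,150)),("red1",(246,222),(258,270))]:
    print(k,atz(*S,a,.03).round(3),atz(*D,b,.03).round(3))
W=load("c0.npz","wrist"); 
for p in ([.5,.2,.09],): print(proj(*W[1:],p))
E
```

```text
wing c [0.5287 0.1916 0.1085] 0.0015 [0.529  0.1911 0.108 ] [0.5288 0.1937 0.108 ]
e1 [0.5049 0.1853 0.1083] 0.0013 [0.5053 0.1847 0.108 ] [0.505  0.1869 0.108 ]
e2 [0.5526 0.1972 0.1091] 0.0012 [0.5524 0.1975 0.108 ] [0.5529 0.1999 0.108 ]
start [ 0.4642 -0.1815  0.0683] 0.0017 [ 0.4611 -0.1799  0.063 ] [ 0.4653 -0.1752  0.063 ]
jar [0.477 0.008 0.03 ] [0.503 0.024 0.03 ]
rackc [ 0.698 -0.016  0.03 ] [ 0.67  -0.027  0.03 ]
mk1 [ 0.396 -0.01   0.03 ] [ 0.37  -0.018  0.03 ]
timer [0.686 0.193 0.03 ] [0.67  0.178 0.03 ]
rackb [0.53  0.433 0.03 ] [0.509 0.394 0.03 ]
red1 [ 0.348 -0.145  0.03 ] [ 0.346 -0.147  0.03 ]
[188.57292483 444.62875165]
```

Both views put the stop wing at (0.529, 0.192) with a top height of 0.108 m, as expected. The wing lies about 14° from world x. The start button is at about (0.463, -0.178). I'll close the fingers and go above the stop button, with tool y set across the wing.

Call:
{"op": "step_arm", "data": {"moves": [-0.806, -0.364, 0, -0.213, 1, -0.806, -0.364, 0, -0.213, 1, -0.806, -0.364, 0, -0.213, 1, -0.806, -0.364, 0, -0.213, 1, -0.806, -0.364, 0, -0.213, 1], "force": 20}}

```text
clock: 0.65
position: [0.3916, 0.3485, 0.2452]
ee_rot: [-0.0, -0.125, 0.992, 0.0]
contact_force: [0.6, -0.1, -0.9]
width: 0.0126
```

```bash
cat > go.py <<'E'
# python3 go.py x y z yawdeg(of tool y axis): shift/turn from measured pose in move units
import sys
from h import *
s=manip.get_state(); q=s["ee_rot"]; r=R.from_quat([q[1],q[2],q[3],q[0]]); M=r.as_matrix()
x,y,z,a=map(float,sys.argv[1:5]); d=M.T@(np.array([x,y,z])-s["position"])
yaw=np.degrees(np.arctan2(M[1,1],M[0,1])); dy=(a-yaw+180)%360-180
print("clk",round(float(s["clock"]),2),"pos",s["position"].round(4),"yaw",yaw.round(2),"F",s["contact_force"].round(2),"w",round(float(s["width"]),4),"axis",M[:,2].round(4))
print("move",(d/.5).round(4),"twist",round(-dy/180,4))
E
python3 go.py .529 .192 .245 104
```

```text
clk 0.65 pos [0.3916 0.3485 0.2452] yaw 104.36 F [ 0.57 -0.06 -0.94] w 0.0126 axis [-3.e-04  4.e-04 -1.e+00]
move [-1.886e-01 -3.714e-01  2.000e-04] twist 0.002
```

Call:
{"op": "step_arm", "data": {"moves": [-0.1886, -0.3714, 0, 0, 1, -0.1886, -0.3714, 0, 0, 1, -0.1886, -0.3714, 0, 0, 1, -0.1886, -0.3714, 0, 0, 1, -0.1886, -0.3714, 0, 0, 1]}}

```text
clock: 1.15
position: [0.531, 0.188, 0.2448]
ee_rot: [0.001, -0.119, 0.993, -0.001]
contact_force: [-0.5, 0.7, 0.1]
width: 0.0004
```

Call:
{"op": "step_arm", "data": {"moves": [0, 0, 0, 0, 1, 0, 0, 0, 0, 1]}}

```text
clock: 1.35
position: [0.5266, 0.193, 0.245]
ee_rot: [-0.001, -0.122, 0.993, 0.0]
contact_force: [-0.8, -0.2, 0.0]
width: 0.0002
```

```bash
python3 go.py .529 .192 .245 104; python3 - <<'E'
from h import *
c={k:cam(k) for k in ["wrist"]}; save("c1.npz",c)
f,K,W=c["wrist"]; 
for p in ([.529,.192,.108],[.5287-.028,.192-.007,.108],[.5287+.028,.192+.007,.108]): print(proj(K,W,p).round(1))
cv2.imwrite("pics/w1.png",cv2.resize(f[130:400,180:460],None,fx=2.2,fy=2.2,interpolation=cv2.INTER_CUBIC))
E
```

```text
clk 1.35 pos [0.5266 0.193  0.245 ] yaw 104.0 F [-0.79 -0.23  0.02] w 0.0002 axis [-1.6e-03  8.0e-04 -1.0e+00]
move [-0.0043 -0.003  -0.    ] twist 0.0
[319.9 194.9]
[319.9 164.9]
[320.  222.5]
```

View pics/w1.png

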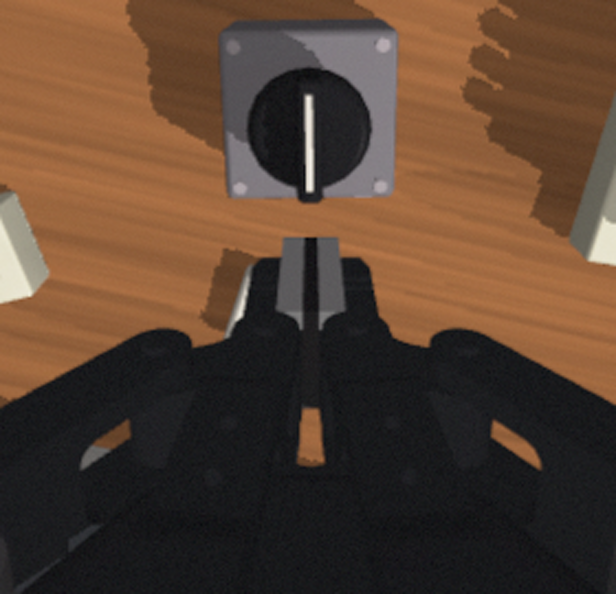

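The wrist view has the white line centred at crop (308,144), which is full-image (320.2,195.2). The prediction was (319.9,194.9), so the position holds. The shut fingertips form a block about 13 mm thick. I'll descend to just above the wing.

Call:
{"op": "step_arm", "data": {"moves": [-0.0043, -0.003, 0.1, 0, 1, -0.0043, -0.003, 0.18, 0, 1, -0.0043, -0.003, 0.22, 0, 1, -0.0043, -0.003, 0.23, 0, 1, -0.0043, -0.003, 0.23, 0, 1]}}

```text
clock: 1.9
position: [0.529, 0.1926, 0.1302]
ee_rot: [-0.0, -0.123, 0.992, 0.0]
contact_force: [1.2, 0.2, 1.2]
width: -0.0001
```

Call:
{"op": "step_arm", "data": {"moves": [0, 0, 0, 0, 1, 0, 0, 0, 0, 1, 0, 0, 0, 0, 1]}}

```text
clock: 2.2
position: [0.5307, 0.1917, 0.1317]
ee_rot: [0.001, -0.122, 0.993, 0.0]
contact_force: [-0.6, 0.2, 0.2]
width: -0.0002
```

```bash
python3 go.py .529 .192 .122 104
```

```text
clk 2.2 pos [0.5307 0.1917 0.1317] yaw 104.01 F [-0.56  0.25  0.19] w -0.0002 axis [ 2.6e-03  7.0e-04 -1.0e+00]
move [0.0032 0.0014 0.0194] twist 0.0001
```

Call:
{"op": "step_arm", "data": {"moves": [0, 0, 0.008, 0, 1, 0, 0, 0.012, 0, 1, 0, 0, 0.016, 0, 1, 0, 0, 0.02, 0, 1, 0, 0, 0.02, 0, 1]}}

```text
clock: 2.7
position: [0.5299, 0.1913, 0.1202]
ee_rot: [-0.0, -0.122, 0.993, -0.0]
contact_force: [-0.1, -0.1, 1.8]
width: 0.0
```

Call:
{"op": "step_arm", "data": {"moves": [0, 0, 0.002, 0, 1, 0, 0, 0.004, 0, 1, 0, 0, 0.004, 0, 1]}}

```text
clock: 3.0
position: [0.5299, 0.1913, 0.1184]
ee_rot: [0.0, -0.122, 0.993, -0.0]
contact_force: [-1.1, -0.5, 2.8]
width: 0.0001
```

Call:
{"op": "step_arm", "data": {"moves": [0, 0, 0.002, 0, 1, 0, 0, 0.004, 0, 1, 0, 0, 0.004, 0, 1]}}

```text
clock: 3.3
position: [0.53, 0.1914, 0.1161]
ee_rot: [-0.0, -0.122, 0.993, -0.0]
contact_force: [-0.7, -0.6, 1.4]
width: -0.0001
```

Call:
{"op": "step_arm", "data": {"moves": [0, 0, 0.002, 0, 1, 0, 0, 0.002, 0, 1, 0, 0, 0.004, 0, 1, 0, 0, 0.004, 0, 1]}}

```text
clock: 3.7
position: [0.53, 0.1914, 0.1143]
ee_rot: [0.0, -0.122, 0.993, 0.0]
contact_force: [-0.3, -1.7, 3.5]
width: -0.0001
```

Call:
{"op": "step_arm", "data": {"moves": [0, 0, 0.001, 0, 1, 0, 0, 0.002, 0, 1, 0, 0, 0.002, 0, 1]}}

```text
clock: 4.0
position: [0.5301, 0.1914, 0.114]
ee_rot: [0.0, -0.122, 0.993, 0.0]
contact_force: [-1.6, -0.9, 6.8]
width: 0.0001
```

Call:
{"op": "step_arm", "data": {"moves": [0, 0, 0.001, 0, 1, 0, 0, 0.001, 0, 1, 0, 0, 0.001, 0, 1]}}

```text
clock: 4.3
position: [0.5302, 0.1914, 0.114]
ee_rot: [0.001, -0.122, 0.993, 0.0]
contact_force: [-1.8, -0.7, 9.4]
width: -0.0001
```

The tool stalls at z = 0.114 while the force rises to 9.4 N, which is the end stop where I expected it. I'll lift off and check that it stays latched.

Call:
{"op": "step_arm", "data": {"moves": [0, 0, 0.001, 0, 1, 0, 0, 0.001, 0, 1, 0, 0, -0.01, 0, 1, 0, 0, -0.03, 0, 1, 0, 0, -0.06, 0, 1]}}

```text
clock: 4.8
position: [0.5294, 0.1913, 0.1425]
ee_rot: [-0.001, -0.122, 0.993, 0.0]
contact_force: [-0.9, -0.3, 0.7]
width: -0.0001
```

Call:
{"op": "step_arm", "data": {"moves": [0, 0, -0.05, 0, 1, 0, 0, -0.05, 0, 1, 0, 0, -0.05, 0, 1, 0, 0, -0.05, 0, 1]}}

```text
clock: 5.2
position: [0.5293, 0.1913, 0.1669]
ee_rot: [-0.001, -0.122, 0.993, -0.0]
contact_force: [0.1, -1.1, -0.5]
width: -0.0001
```

```bash
python3 - <<'E'
from h import *
c={k:cam(k) for k in ["scene","side"]}; save("c2.npz",c)
def crop(n,k,u,v,w,h,s):
    f=load(n,k)[0]; return cv2.resize(f[v:v+h,u:u+w],None,fx=s,fy=s,interpolation=cv2.INTER_CUBIC)
cv2.imwrite("pics/crop2.png",np.vstack([np.hstack([crop(n,"scene",340,160,50,37,8),crop(n,"side",275,145,50,37,8)]) for n in ("c0.npz","c2.npz")]))
E
python3 go.py .529 .192 .122 104
```

```text
clk 5.3 pos [0.5292 0.1912 0.1667] yaw 104.0 F [-0.29  0.43 -0.96] w -0.0001 axis [-2.1e-03 -4.0e-04 -1.0e+00]
move [-0.0002  0.0016  0.0894] twist -0.0
```

View pics/crop2.png

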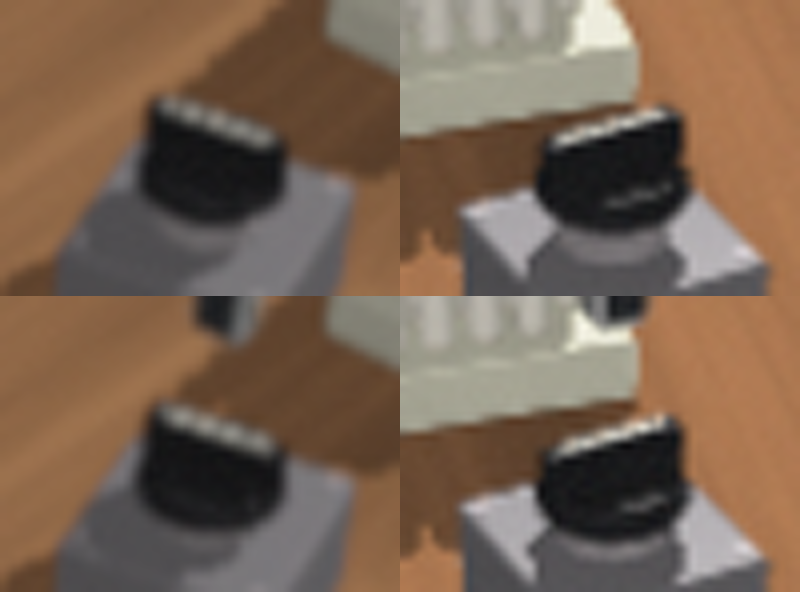

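The latch holds: between the upper (before) and lower (after) crops the wing line drops about 14 crop px (1.75 px, roughly 6 mm), and it is untouched. Next I'll go beside the wing's +x end, on its +y side.

Call:
{"op": "step_arm", "data": {"moves": [-0.05, 0.052, 0, 0, 1, -0.05, 0.052, 0.05, 0, 1, -0.05, 0.052, 0.1, 0, 1, -0.05, 0.052, 0.117, 0, 1, -0.05, 0.052, 0.117, 0, 1]}}

```text
clock: 5.8
position: [0.5465, 0.2223, 0.1074]
ee_rot: [-0.002, -0.122, 0.993, -0.0]
contact_force: [0.4, 0.2, 0.5]
width: 0.0004
```

Call:
{"op": "step_arm", "data": {"moves": [0, 0, 0, 0, 1, 0, 0, 0, 0, 1]}}

```text
clock: 6.0
position: [0.5488, 0.2228, 0.1106]
ee_rot: [0.001, -0.122, 0.993, 0.0]
contact_force: [0.5, 0.7, 0.3]
width: 0.0
```

```bash
python3 go.py .5472 .2223 .108 104; python3 - <<'E'
from h import *
c={k:cam(k) for k in ["scene","side"]}; save("c3.npz",c)
def crop(n,k,u,v,w,h,s):
    f=load(n,k)[0]; return cv2.resize(f[v:v+h,u:u+w],None,fx=s,fy=s,interpolation=cv2.INTER_CUBIC)
cv2.imwrite("pics/crop3.png",np.hstack([crop("c3.npz","scene",340,150,50,50,8),crop("c3.npz","side",275,135,50,50,8)]))
E
```

```text
clk 6.0 pos [0.5488 0.2228 0.1106] yaw 103.99 F [0.54 0.74 0.29] w 0.0 axis [ 2.3e-03  7.0e-04 -1.0e+00]
move [ 0.0033 -0.0002  0.0051] twist -0.0001
```

View pics/crop3.png

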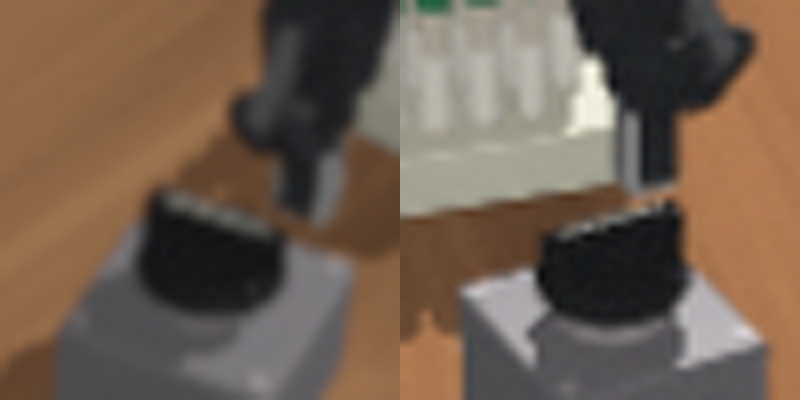

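The shut fingers stand beside the wing's +x end, clear of it, with the tips below the wing top. I'll push along −y of the tool.

Call:
{"op": "step_arm", "data": {"moves": [0, -0.01, 0.001, 0, 1, 0, -0.018, 0.001, 0, 1, 0, -0.022, 0.001, 0, 1, 0, -0.024, 0.001, 0, 1, 0, -0.024, 0.001, 0, 1]}}

```text
clock: 6.6
position: [0.5513, 0.211, 0.1093]
ee_rot: [0.001, -0.122, 0.993, 0.0]
contact_force: [0.5, 1.2, 2.7]
width: 0.0003
```

Call:
{"op": "step_arm", "data": {"moves": [0, -0.003, 0, 0, 1, 0, -0.006, 0, 0, 1, 0, -0.008, 0, 0, 1, 0, -0.008, 0, 0, 1]}}

```text
clock: 7.0
position: [0.5519, 0.2073, 0.1089]
ee_rot: [0.0, -0.122, 0.993, 0.0]
contact_force: [0.1, 2.3, 2.6]
width: -0.0005
```

Call:
{"op": "step_arm", "data": {"moves": [0, -0.002, 0, 0, 1, 0, -0.004, 0, 0, 1, 0, -0.006, 0, 0, 1, 0, -0.006, 0, 0, 1]}}

```text
clock: 7.4
position: [0.5526, 0.2044, 0.1089]
ee_rot: [0.0, -0.122, 0.993, 0.0]
contact_force: [0.1, 3.3, 2.5]
width: 0.0001
```

```bash
python3 go.py .5472 .2223 .108 104
```

```text
clk 7.4 pos [0.5526 0.2044 0.1089] yaw 103.99 F [0.14 3.27 2.52] w 0.0001 axis [ 3.e-04  5.e-04 -1.e+00]
move [0.0019 0.0374 0.0018] twist -0.0001
```

Call:
{"op": "step_arm", "data": {"moves": [0, -0.002, 0, 0, 1, 0, -0.004, 0, 0, 1, 0, -0.006, 0, 0, 1, 0, -0.006, 0, 0, 1]}}

```text
clock: 7.8
position: [0.5531, 0.2012, 0.1088]
ee_rot: [-0.0, -0.122, 0.993, 0.0]
contact_force: [-0.2, 3.5, 2.8]
width: -0.0004
```

```bash
python3 go.py .5472 .2223 .108 104; python3 - <<'E'
from h import *
c={k:cam(k) for k in ["scene","side"]}; save("c4.npz",c)
def crop(n,k,u,v,w,h,s):
    f=load(n,k)[0]; return cv2.resize(f[v:v+h,u:u+w],None,fx=s,fy=s,interpolation=cv2.INTER_CUBIC)
cv2.imwrite("pics/crop4.png",np.hstack([crop("c4.npz","scene",340,150,50,50,8),crop("c4.npz","side",275,135,50,50,8)]))
E
```

```text
clk 7.8 pos [0.5531 0.2012 0.1088] yaw 103.99 F [-0.18  3.48  2.76] w -0.0004 axis [-3.e-04  0.e+00 -1.e+00]
move [0.0013 0.0439 0.0016] twist -0.0
```

View pics/crop4.png

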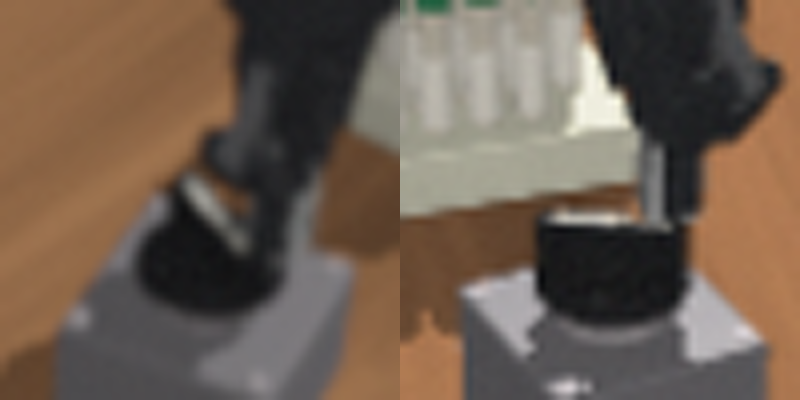

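```bash
python3 - <<'E'
from h import *
S=load("c4.npz","scene")[1:];D=load("c4.npz","side")[1:]
g=lambda u,v,x,y:(u+(x+.5)/8-.5,v+(y+.5)/8-.5)
for z in (.102,.108):
  a,b=atz(*S,g(340,150,188,182),z),atz(*S,g(340,150,243,245),z); d=b-a; print(z,a.round(4),b.round(4),np.degrees(np.arctan2(d[1],d[0])))
  a,b=atz(*D,g(275,135,155,215),z),atz(*D,g(275,135,265,228),z); d=b-a; print(z,a.round(4),b.round(4),np.degrees(np.arctan2(d[1],d[0])))
print([ (proj(*D,[.529,.192,z])-[275,135])*8 for z in (.102,.108)])
E
```

```text
0.102 [0.5093 0.1986 0.102 ] [0.5472 0.1848 0.102 ] -19.886278971187952
0.102 [0.51   0.2019 0.102 ] [0.5481 0.1842 0.102 ] -24.94770087844775
0.108 [0.5133 0.193  0.108 ] [0.551  0.1794 0.108 ] -19.886278971188137
0.108 [0.5081 0.1926 0.108 ] [0.5458 0.175  0.108 ] -24.9477008784479
[array([206.92210685, 219.50157345]), array([206.90839364, 205.81961953])]
```

The wing is now at about −22°, so it has turned about 0.63 rad, past release. The head is still low, and the tool sees about 2.8 N upward, so finger friction must be holding it down. I'll raise the fingers with the head and keep the twist.

Call:
{"op": "step_arm", "data": {"moves": [0, 0, -0.004, 0, 1, 0, 0, -0.008, 0, 1, 0, 0, -0.012, 0, 1, 0, 0, -0.014, 0, 1, 0, 0, -0.014, 0, 1]}}

```text
clock: 8.4
position: [0.553, 0.2012, 0.1156]
ee_rot: [-0.0, -0.122, 0.993, -0.0]
contact_force: [1.0, 2.9, -1.0]
width: 0.0
```

```bash
python3 go.py .5472 .2223 .108 104
```

```text
clk 8.4 pos [0.553  0.2012 0.1156] yaw 104.01 F [ 0.98  2.89 -1.04] w 0.0 axis [-5.e-04 -2.e-04 -1.e+00]
move [0.001  0.0437 0.0151] twist 0.0
```

The vertical force has reversed, so the head came up. I'll withdraw sideways, then rise.

Call:
{"op": "step_arm", "data": {"moves": [0, 0.01, 0, 0, 1, 0, 0.03, 0, 0, 1, 0, 0.05, 0, 0, 1, 0, 0.06, 0, 0, 1, 0, 0.06, -0.08, 0, 1]}}

```text
clock: 8.9
position: [0.5416, 0.2301, 0.151]
ee_rot: [-0.006, -0.123, 0.992, -0.001]
contact_force: [0.0, -0.1, -0.6]
width: 0.0004
```

Call:
{"op": "step_arm", "data": {"moves": [0, 0, -0.15, 0, 1, 0, 0, -0.15, 0, 1, 0, 0, -0.15, 0, 1]}}

```text
clock: 9.2
position: [0.5481, 0.2314, 0.2357]
ee_rot: [0.005, -0.122, 0.992, 0.0]
contact_force: [-0.7, 0.4, 0.2]
width: 0.0002
```

```bash
python3 - <<'E'
from h import *
c={k:cam(k) for k in ["scene","side"]}; save("c5.npz",c)
def crop(n,k,u,v,w,h,s):
    f=load(n,k)[0]; return cv2.resize(f[v:v+h,u:u+w],None,fx=s,fy=s,interpolation=cv2.INTER_CUBIC)
cv2.imwrite("pics/crop5.png",np.vstack([np.hstack([crop(n,"scene",340,160,50,37,8),crop(n,"side",275,145,50,37,8)]) for n in ("c0.npz","c5.npz")]))
E
python3 go.py .4632 -.178 .19 104
```

```text
clk 9.3 pos [0.5456 0.2306 0.231 ] yaw 104.03 F [ 0.06 -0.14  0.16] w 0.0001 axis [ 4.e-04 -2.e-04 -1.e+00]
move [ 0.358  -0.7528  0.0822] twist 0.0002
```

View pics/crop5.png

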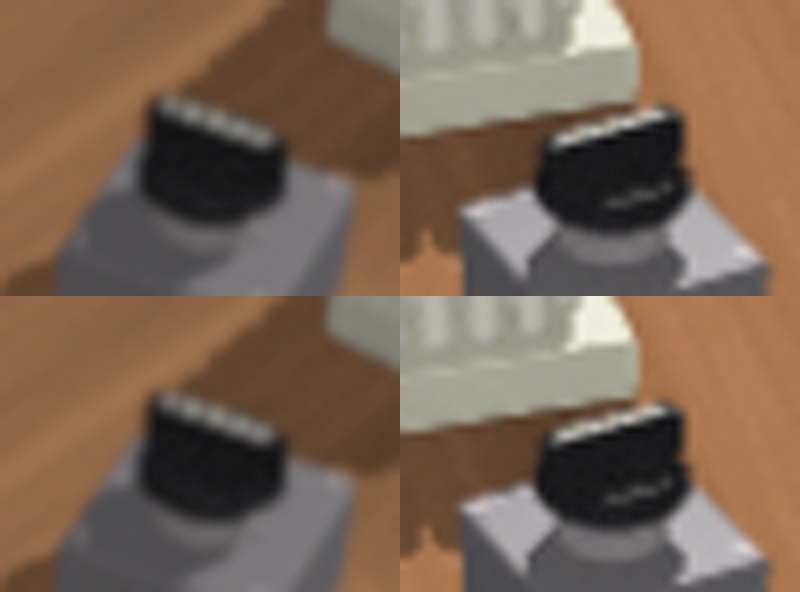

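In the lower (current) crops the mushroom looks the same as at the start, fully up and untwisted. I'll move high to the start box.

Call:
{"op": "step_arm", "data": {"moves": [0.358, -0.7528, 0, 0, 1, 0.358, -0.7528, 0, 0, 1, 0.358, -0.7528, 0, 0, 1, 0.358, -0.7528, 0, 0, 1, 0.358, -0.7528, 0, 0, 1]}}

```text
clock: 9.8
position: [0.4944, -0.016, 0.2288]
ee_rot: [-0.002, -0.122, 0.992, 0.0]
contact_force: [1.9, -1.2, 0.5]
width: 0.0001
```

```bash
python3 go.py .4632 -.178 .23 104
```

```text
clk 9.8 pos [ 0.4944 -0.016   0.2288] yaw 104.05 F [ 1.85 -1.23  0.52] w 0.0001 axis [-4.1e-03  4.0e-04 -1.0e+00]
move [ 0.1391 -0.2992 -0.0024] twist 0.0003
```

Call:
{"op": "step_arm", "data": {"moves": [0.139, -0.299, 0, 0, 1, 0.139, -0.299, 0, 0, 1, 0.139, -0.299, 0, 0, 1, 0.139, -0.299, 0, 0, 1, 0.139, -0.299, 0, 0, 1]}}

```text
clock: 10.3
position: [0.4639, -0.1779, 0.229]
ee_rot: [-0.002, -0.12, 0.993, 0.001]
contact_force: [1.0, 0.5, -0.0]
width: -0.0002
```

Call:
{"op": "step_arm", "data": {"moves": [0, 0, 0, 0, 1, 0, 0, 0, 0, 1, 0, 0, 0, 0, 1]}}

```text
clock: 10.6
position: [0.4653, -0.1749, 0.2306]
ee_rot: [-0.0, -0.123, 0.992, 0.0]
contact_force: [0.1, 1.0, -0.0]
width: -0.0001
```

```bash
python3 go.py .4632 -.178 .23 104; python3 - <<'E'
from h import *
c={k:cam(k) for k in ["wrist"]}; save("c6.npz",c)
f,K,W=c["wrist"]; print(proj(K,W,[.4632,-.178,.063]))
cv2.imwrite("pics/w6.png",cv2.resize(f[100:300,180:460],None,fx=2.5,fy=2.5,interpolation=cv2.INTER_CUBIC))
E
```

```text
clk 10.6 pos [ 0.4653 -0.1749  0.2306] yaw 104.13 F [ 0.09  0.96 -0.01] w -0.0001 axis [-3.e-04  8.e-04 -1.e+00]
move [ 0.0056 -0.005   0.0012] twist 0.0007
[319.09867391 182.25005664]
```

View pics/w6.png

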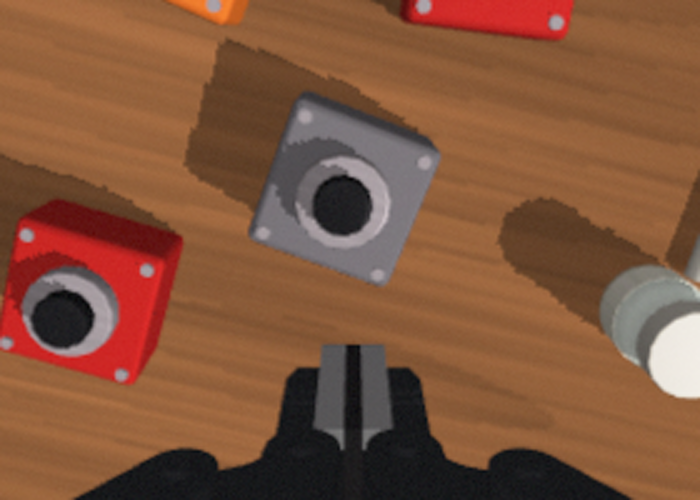

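The grey box's button is at crop (343,206), which is full-image (317,182). The prediction was (319,182), so it is about 2 mm off, and no decoy is underneath.

```bash
python3 - <<'E'
from h import *
p=atz(*load("c6.npz","wrist")[1:],(317.1,182.1),.063); print(p)
E
python3 go.py .464 -.1797 .085 104
```

```text
[ 0.46356094 -0.18009844  0.063     ]
clk 10.65 pos [ 0.4654 -0.175   0.2307] yaw 104.13 F [-0.35 -0.96  0.36] w -0.0005 axis [-1.e-04  5.e-04 -1.e+00]
move [ 0.005  -0.0085  0.2914] twist 0.0007
```

Call:
{"op": "step_arm", "data": {"moves": [0.005, -0.0085, 0.1, 0, 1, 0.005, -0.0085, 0.2, 0, 1, 0.005, -0.0085, 0.26, 0, 1, 0.005, -0.0085, 0.285, 0, 1, 0.005, -0.0085, 0.29, 0, 1]}}

```text
clock: 11.15
position: [0.4627, -0.1797, 0.084]
ee_rot: [-0.002, -0.123, 0.992, 0.001]
contact_force: [-0.1, 0.5, 0.5]
width: 0.0001
```

Call:
{"op": "step_arm", "data": {"moves": [0, 0, 0, 0, 1, 0, 0, 0, 0, 1, 0, 0, 0, 0, 1]}}

```text
clock: 11.45
position: [0.4647, -0.1815, 0.087]
ee_rot: [0.001, -0.122, 0.993, -0.001]
contact_force: [-1.0, -0.9, 0.1]
width: -0.0002
```

```bash
python3 go.py .464 -.18 .071 104
```

```text
clk 11.45 pos [ 0.4647 -0.1815  0.087 ] yaw 104.02 F [-1.05 -0.91  0.08] w -0.0002 axis [ 0.0024 -0.0012 -1.    ]
move [0.0006 0.0033 0.032 ] twist 0.0001
```

Call:
{"op": "step_arm", "data": {"moves": [0, 0.002, 0.01, 0, 1, 0, 0.002, 0.016, 0, 1, 0, 0.002, 0.02, 0, 1, 0, 0.002, 0.024, 0, 1, 0, 0.002, 0.026, 0, 1]}}

```text
clock: 11.95
position: [0.4643, -0.1805, 0.0747]
ee_rot: [0.001, -0.122, 0.993, -0.0]
contact_force: [-3.1, 2.1, 22.8]
width: -0.0001
```

Call:
{"op": "step_arm", "data": {"moves": [0, 0, 0.002, 0, 1, 0, 0, 0.003, 0, 1, 0, 0, 0.004, 0, 1, 0, 0, 0.004, 0, 1]}}

```text
clock: 12.35
position: [0.4642, -0.1805, 0.0746]
ee_rot: [0.001, -0.122, 0.993, -0.001]
contact_force: [-5.5, 3.3, 30.5]
width: 0.0002
```

Call:
{"op": "step_arm", "data": {"moves": [0, 0, 0.001, 0, 1, 0, 0, 0.001, 0, 1, 0, 0, 0.001, 0, 1]}}

```text
clock: 12.65
position: [0.4642, -0.1805, 0.0745]
ee_rot: [0.001, -0.122, 0.993, -0.001]
contact_force: [-6.3, 4.3, 32.8]
width: -0.0
```

It stalls at z = 0.0745 with 33 N, which is 3.5 mm higher than expected, so something other than the button's end stop may be in the way. I'll look before going on.

```bash
python3 - <<'E'
from h import *
s=manip.get_state(); F=s["contact_force"];M=s["moment"]; print(F,M,s["position"])
c={k:cam(k) for k in ["scene","side"]}; save("c7.npz",c)
def crop(n,k,u,v,w,h,s):
    f=load(n,k)[0]; return cv2.resize(f[v:v+h,u:u+w],None,fx=s,fy=s,interpolation=cv2.INTER_CUBIC)
cv2.imwrite("pics/crop7.png",np.hstack([crop("c7.npz","scene",232,205,55,70,7),crop("c7.npz","side",280,225,55,70,7)]))
E
```

```text
[-6.29970478  4.33505215 32.79734586] [0.6550297  1.04628349 0.01201927] [ 0.46422294 -0.18050565  0.0744981 ]
```

View pics/crop7.png

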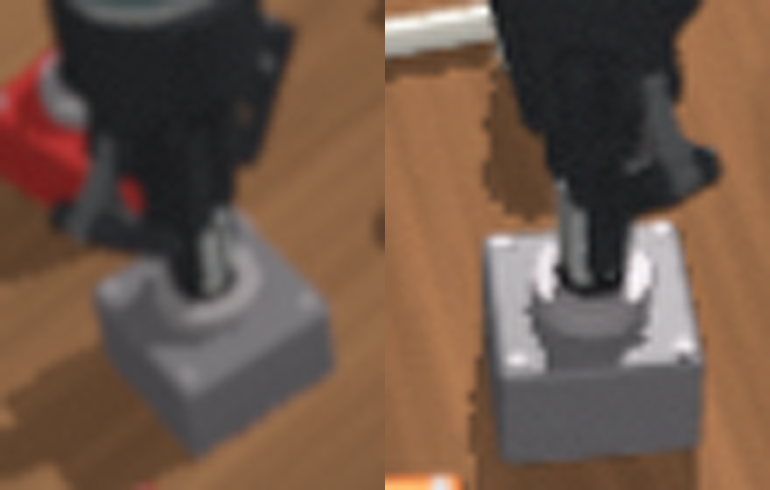

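```bash
python3 - <<'E'
from h import *
from scipy.optimize import least_squares
S=load("c0.npz","scene")[1:];D=load("c0.npz","side")[1:];W=load("c6.npz","wrist")[1:]
g=lambda u,v,x,y,s=8:(u+(x+.5)/s-.5,v+(y+.5)/s-.5)
w=[g(180,100,x,y,2.5) for x,y in ((305,117),(425,162),(262,233),(378,275),(343,206))]
for z in (.045,.05): 
  print(z,"wrist",[atz(*W,p,z)[:2].round(4).tolist() for p in w])
  print("scene",[atz(*S,g(240,227,x,y-400),z)[:2].round(4).tolist() for x,y in ((57,553),(197,470),(290,568))])
  print("side",[atz(*D,g(285,250,x,y-400),z)[:2].round(4).tolist() for x,y in ((487,477),(683,462))])
def top(obs):
  f=lambda p:np.concatenate([proj(*C,p)-uv for C,uv in obs])
  r=least_squares(f,[.463,-.18,.063]); return r.x.round(4),r.fun.round(2)
b=[(S,g(240,227,168,124)),(D,g(285,250,195,86)),(W,w[4])]
print(top(b),top([b[0],b[2]]),top([b[1],b[2]]))
E
```

```text
0.045 wrist [[0.4334, -0.2051], [0.4396, -0.1491], [0.4892, -0.2123], [0.4958, -0.1558], [0.4679, -0.1795]]
scene [[0.4303, -0.2066], [0.4374, -0.1488], [0.4941, -0.1557]]
side [[0.5576, -0.1743], [0.6185, -0.1819]]
0.05 wrist [[0.4327, -0.2049], [0.4389, -0.1498], [0.4877, -0.212], [0.4942, -0.1564], [0.4667, -0.1797]]
scene [[0.4339, -0.2086], [0.441, -0.1512], [0.4973, -0.158]]
side [[0.5558, -0.1791], [0.6163, -0.1867]]
(array([ 0.463 , -0.1805,  0.0669]), array([ 0.11, -0.43, -0.41,  0.51, -0.08,  0.27])) (array([ 0.463 , -0.1805,  0.0654]), array([ 0.18, -0.07, -0.06, -0.05])) (array([ 0.4627, -0.1805,  0.0682]), array([-0.54,  0.18, -0.06,  0.24]))
```

The box top is at its nominal height, but the button top measures 0.065 to 0.068 m, higher than the text's 0.063. The 0.0605 stall may therefore already be fully in. I'll back off slowly and read the spring curve to check.

Call:
{"op": "step_arm", "data": {"moves": [0, 0, -0.004, 0, 1, 0, 0, -0.006, 0, 1, 0, 0, -0.006, 0, 1, 0, 0, -0.006, 0, 1]}}

```text
clock: 13.15
position: [0.4642, -0.1805, 0.0749]
ee_rot: [0.001, -0.122, 0.993, -0.0]
contact_force: [-1.9, 1.6, 13.8]
width: -0.0002
```

Call:
{"op": "step_arm", "data": {"moves": [0, 0, -0.002, 0, 1, 0, 0, -0.002, 0, 1, 0, 0, -0.002, 0, 1]}}

```text
clock: 13.45
position: [0.4641, -0.1804, 0.075]
ee_rot: [0.001, -0.122, 0.993, -0.0]
contact_force: [-0.4, 0.5, 7.1]
width: 0.0001
```

Call:
{"op": "step_arm", "data": {"moves": [0, 0, -0.002, 0, 1, 0, 0, -0.002, 0, 1, 0, 0, -0.002, 0, 1]}}

```text
clock: 13.75
position: [0.4641, -0.1805, 0.0755]
ee_rot: [0.001, -0.122, 0.993, -0.0]
contact_force: [1.6, 0.9, 3.5]
width: -0.0001
```

Call:
{"op": "step_arm", "data": {"moves": [0, 0, -0.003, 0, 1, 0, 0, -0.003, 0, 1, 0, 0, -0.003, 0, 1]}}

```text
clock: 14.05
position: [0.4641, -0.1805, 0.0769]
ee_rot: [0.001, -0.122, 0.993, -0.0]
contact_force: [3.2, 0.1, 3.5]
width: 0.0002
```

Call:
{"op": "step_arm", "data": {"moves": [0, 0, -0.003, 0, 1, 0, 0, -0.003, 0, 1, 0, 0, -0.003, 0, 1]}}

```text
clock: 14.35
position: [0.4634, -0.1804, 0.0782]
ee_rot: [-0.0, -0.122, 0.993, -0.0]
contact_force: [1.7, -0.3, 3.4]
width: 0.0001
```

Call:
{"op": "step_arm", "data": {"moves": [0, 0, -0.003, 0, 1, 0, 0, -0.003, 0, 1, 0, 0, -0.003, 0, 1]}}

```text
clock: 14.65
position: [0.4631, -0.1802, 0.0796]
ee_rot: [-0.0, -0.122, 0.993, 0.0]
contact_force: [0.2, -1.2, 3.0]
width: 0.0004
```

Call:
{"op": "step_arm", "data": {"moves": [0, 0, -0.003, 0, 1, 0, 0, -0.003, 0, 1, 0, 0, -0.003, 0, 1]}}

```text
clock: 14.95
position: [0.4627, -0.1798, 0.081]
ee_rot: [-0.001, -0.122, 0.993, 0.001]
contact_force: [-0.1, -0.2, 1.9]
width: -0.0004
```

As I backed off, the force dropped steeply to about 4 N at z = 0.075. It then eased like a spring to about 2 N at 0.081. That is the full 6 mm stroke with the button top at about 0.067 m, so the button was fully in. I'll lift clear and check everything.

Call:
{"op": "step_arm", "data": {"moves": [0, 0, -0.03, 0, 1, 0, 0, -0.1, 0, 1, 0, 0, -0.2, 0, 1, 0, 0, -0.24, 0, 1, 0, 0, -0.24, 0, 1]}}

```text
clock: 15.45
position: [0.4649, -0.1809, 0.2044]
ee_rot: [0.003, -0.122, 0.993, -0.002]
contact_force: [-0.3, -0.3, 0.1]
width: -0.0005
```

Call:
{"op": "step_arm", "data": {"moves": [0, 0, 0, 0, 1, 0, 0, 0, 0, 1, 0, 0, 0, 0, 1]}}

```text
clock: 15.75
position: [0.4625, -0.1797, 0.1996]
ee_rot: [-0.002, -0.122, 0.993, 0.001]
contact_force: [0.6, -0.2, -0.6]
width: 0.0002
```

```bash
python3 go.py .4632 -.178 .19 104; python3 - <<'E'
from h import *
c={k:cam(k) for k in ["scene","side"]}; save("c8.npz",c)
def crop(n,k,u,v,w,h,s):
    f=load(n,k)[0]; return cv2.resize(f[v:v+h,u:u+w],None,fx=s,fy=s,interpolation=cv2.INTER_CUBIC)
cv2.imwrite("pics/crop8.png",np.vstack([np.hstack([crop(n,"scene",140,120,290,260,1.35),crop(n,"side",235,95,200,130,1.95),]) if 0 else np.hstack([crop(n,"scene",225,145,200,140,2),crop(n,"side",235,145,200,140,2)]) for n in ("c0.npz","c8.npz")]))
E
```

```text
clk 15.75 pos [ 0.4625 -0.1797  0.1996] yaw 104.0 F [ 0.63 -0.2  -0.64] w 0.0002 axis [-0.0033  0.0019 -1.    ]
move [-0.0023  0.0029  0.0192] twist -0.0
```

View pics/crop8.png

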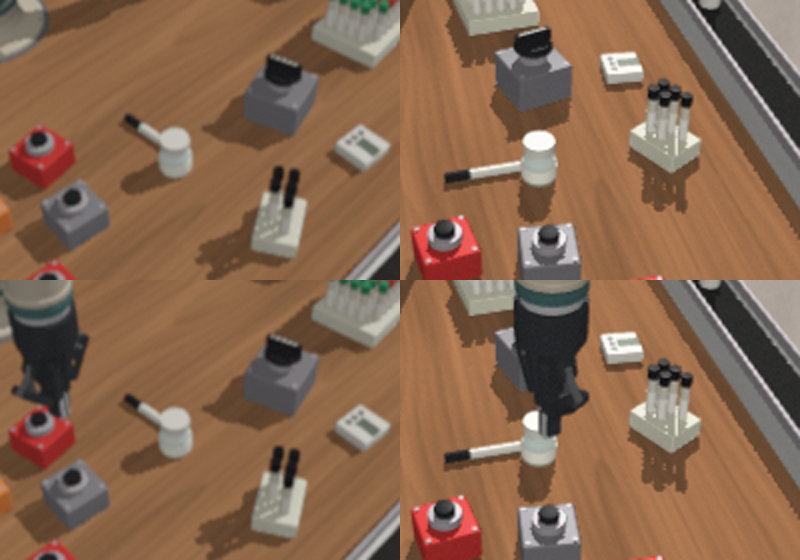

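Before (top) and after (bottom) match: the mushroom is up and untwisted, the restart button is out, and the jar, marker, timer and racks in view have not moved. The arm is clear of everything, so I'll hand in.

```bash
python3 -c "
from rig import job; print(job.sign_off())"
```

```text
the job is handed in; nothing more can be done
None
```

The job is done and handed in, at about 16 s of the 48 s allowed; no verdict was reported.

- **Stop button pressed:** I pushed the mushroom in with shut fingertips to its end stop, with about 10 N. Untouched, it stayed latched, sitting about 6 mm lower in the pictures.
- **Stop button released:** I pushed the wing's far end clockwise to about 0.63 rad, with about 3.5 N sideways. Finger friction held the head down at first, so I raised the fingers with it. After I withdrew, the pictures showed it fully up and untwisted.
- **Restart button:** I pressed the grey box's button fully in and let it go.

**Last checks:** in the before and after pictures the mushroom is up and untwisted and the restart button is out. The jar, marker, timer, rack C and the visible part of rack B have not moved. Rack A was outside that last crop; the arm never went near it. The arm was clear, with about 0.9 N read at the wrist, which is within its noise.

**One disagreement:** the restart button's top measured about 67 mm above the bench, not the 63 mm in the text. Because of that, the press briefly reached 33 N on its end stop, more than needed. The force as I backed off matched the full 6 mm spring stroke, which confirms it was fully in.

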